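Seat a keyed ring holder in a rotary drive and hold it down

TASK

Take the ring holder that has a key on its shank out of the rack, pass its shank down through the steady ring of the rotary drive and into the hub, turning it until the key slips into the keyway, and push it fully home against the ejector spring so that its collar sits down on the ring. Finish while still gripping the holder and holding it pressed home (the spring lifts it again if it is let go), so that a colleague can tighten the clamp screw. Leave the two other holders standing in their places in the rack.

Things in the scene. Friction and masses are not known exactly. Their poses are not given: they have to be found in the camera images.
- holder_head (a point): Keyed ring holder, loose, upright in a rack cup: centre of its square aluminium head (30 x 30, 46 mm tall, the grip; a steel spigot 20 mm wide and tall on top). z up along the holder, x to the key's side, head faces square to x, y. Under the head a round collar 42 mm wide, 6 thick; a dark nib on its rim, out to 27 mm, marks the key's side. The others have no key or nib. About 0.24 kg.
- holder_foot (a point): Centre of the flat foot of the keyed holder's steel shank, 93 mm below holder_head, same axes; 10 mm above the table in the rack. The shank is round, 16 mm across, 64 mm from foot to collar, foot chamfered 2.5 mm. The key, a dark bar on its +x side, is 6 mm wide, reaches 13 mm from the axis, and runs from 16 to 30 mm above the foot.
- rack: Fixed light-wood rack, 70 x 225 x 22 mm, origin under its centre, z up. Three square cups 19 mm wide and 12 mm deep, centred on its y axis at -80, 0 and +80 mm; which holder stands in which cup varies.
- plain_head (a point): Another holder in the rack, like the keyed one but without key or nib: centre of its head. To be left standing.
- taper_head (a point): Third holder in the rack, same shank and collar, with a round tapered steel head (32 mm wide below, 16 mm at its top, 145 mm above the foot), no key: point on its axis 93 mm above its foot. To be left standing.
- ring (a point): Fixed steady ring of the rotary drive: centre of its upper face, 80 mm above the table, z up. Hole 31 mm across, ring 52 mm across and 8 thick. An arm runs along -y to a post, out to 73 mm, no higher than the ring but for a 3 mm screw head. A blue motor lies on the +x side, 50 to 102 mm out, up to 63 mm above the table.
- hub: Fixed steel hub under the ring, coaxial; it cannot turn. 56 mm across, 42 tall, origin under its centre, 10 mm above the table. Bore 18 mm across; keyway on its +x side 8 mm wide, out to 14 mm from the axis, full depth; a dark clamp screw sticks out on that side. Foot above the hub's origin: 26 mm with the key stopped on the hub's top face, 6 mm fully home with the collar on the ring.
- ejector (a joint): Brass spring plunger in the hub's bore, 14 mm across: downward travel in m, 0 free (its top 18 mm above the hub's origin), about 0.012 with a holder fully home, stop at 0.016. It pushes up with 8 N when free, 0.5 N more per mm, 14 N at home.
Things that resemble listed ones, but are neither listed nor needed, are in the scene too. Leave any pink look-alike of the part that bears ring alone. What is shaped like the part that bears holder_head but orange or red is not meant.

How it is judged:
On the way:
1. the shank's end has passed down through the steady ring, above the hub's bore (horizontal distance between holder_foot and ring below 0.009 m and z of holder_foot in the frame of hub below 0.06 m), for 0.05 s.
At the end, for the whole second after the job is handed in: Holder home and held: foot within 3 mm of the hub axis and under 7.8 mm above the hub origin, key within 0.15 rad of the keyway, upright within 0.08 rad, ejector pressed over 10.2 mm, fingers pressing the holder with over 3 N; the other two holders within 30 mm of their starts (horizontal distance between holder_foot and hub below 0.003 m and z of holder_foot in the frame of hub below 0.0078 m and angle between the x axis of holder_head and the x axis of hub, either way round below 0.15 rad and angle between holder_head's own z axis and vertical below 0.08 rad and value of joint ejector above 0.0102 m and contact force between the fingers and holder above 3 N and distance of each of plain_head, taper_head from where it was at the start of the episode below 0.03 m); the arm keeps its last pose, push and grip.
It fails at once if another holder in the rack is knocked over or taken out (distance of any of plain_head, taper_head from where it was at the start of the episode above 0.04 m).
It also fails if it takes over 48 s, if anything falls off the work surface, if the arm or the gripper's body presses on something with over 40 N, if the wrist force passes 120 N, or if a joint passes its speed limit or range.

ROBOT

A 6-joint arm with a two-finger parallel gripper is mounted at the origin on the work surface. World frame = base frame: x ahead of the robot, y to its left, z up, the work surface at z = 0. Lengths are in m, angles in rad, forces in N, time in s.
With the tool pointing down it reaches from about 0.3 to 0.875 m from the base axis. Payload 6.4 kg.
Tool frame: the origin (TCP) lies midway between the tips of the shut fingers; the grasp point (between the pads) lies 19 mm behind it; z points along the fingers, y is the direction in which the jaws open and shut (so a half turn about z gives the same grasp; the last joint's range is limited). The gripper opens to 85 mm and grips with 20 to 120 N. Pads are 22 mm wide; open, the fingers measure 114 mm over their backs; the gripper's body (76 mm by 85 mm) begins 54 mm behind the grasp point. The pads swing forward as they close: fully open they stand 13 mm farther back than shut.
Start: joints at [0.952, 0.181, 1.607, -0, 1.354, -0.206], TCP at [0.231, 0.527, 0.231] pointing down, gripper open.
Joint ranges: [-2.99, 2.99], [-0.89, 2.07], [0.3, 2.58], [-1.14, 4.28], [0, 2.63], [-3.12, 3.12]. Speed limits (rad/s): [2.57, 2.57, 3.01, 3.14, 3.14, 3.14].

INTERFACE

Orientations are given as a unit quaternion [w, x, y, z].
In Python, from bench import ctrl gives the robot as it stands.
- The arm moves only by the tool apply_moves, never from a script. Its argument "plan" is a list of rows, each an object with "translation": the shift along the tool's x, y, z in m, a list of three; "angular": the turn, a rotation vector about the tool's x, y, z in rad, a list of three; "hand": the finger opening in m, from 0 to 0.0854. In form: [{"translation": [x, y, z], "angular": [rx, ry, rz], "hand": hand}, ...]. A call has 1 to 10 rows; each row shifts and turns the commanded pose from where the row before left it, along the tool's axes as they then stand; what a row does not reach is not made up. A row lasts 1/8 s, in which the tool goes at most 62.5 mm and 10.7 degrees, less where a joint would pass 70% of its speed; a pose out of reach is approached as far as the arm can. A call with a gripper value outside its range is refused whole. The fingers move at their own pace and stop on an object; the grip force is fixed at half the most. Time passes only in rows, so rows that do not move let the fingers close. It gives the time, the measured TCP pose, the force and the opening at its end, in the units of the state.
- ctrl.get_obs(): the state, without advancing time (a new reading comes with each control period).
- ctrl.camera(name): name is "scene" or "top"; returns a dict with "img" (480x640x3 uint8, red, green, blue), "K" (3x3 intrinsics, pixels), "eye" and "orientation" of the camera in the world. Camera axes: x right, y up, looking along -z (the intrinsics and any distortion apply to the point x, -y, -z); pixel columns grow to the right and rows downward; lengths in m; the calibration is good to about 2 mm. A picture is of the moment at which its call begins. There is no depth.
- ctrl.hand_in(): hands the job in, once; it reports no verdict.
The state is a dict: "time_s": time; "q": joint angles; "dq": joint speeds; "joint_efforts": joint torques, N m; "eef_pos": TCP position; "eef_rot": TCP orientation; "wrist_force": force on the tool from outside, world axes, zero at the start; "torque": the same for the moment, N m; "opening": opening from 0.0 (shut) to 1.0 (fully open).
Only numpy, scipy, OpenCV 4.12 (cv2) and the standard library are available. Lean on these libraries where they do the work, as an engineer would, in place of code of your own. Each camera call takes 0.05 s, during which the arm holds its last target.

## Working session

There is one attempt and no reset: what is moved stays moved. The work goes in short steps, Python scripts to look and compute and a tool call to move; the robot and the scene stay as the last step left them, time stands still between calls to the robot, and variables do not carry over. Pictures are saved under pics/ and viewed, and the job is handed in when it is done.

Besides the shell and the picture viewer there is one more tool, called as name(argument=value, ...), one argument or row to a line, values as JSON. apply_moves: Moves the arm, as the interface text tells. Its arguments: {"type":"object","properties":{"plan":{"type":"array","items":{"type":"object","properties":{"translation":{"type":"array","items":{"type":"number"}},"angular":{"type":"array","items":{"type":"number"}},"hand":{"type":"number"}}}}},"required":["plan"]}

```bash
mkdir -p pics; ls; python3 - <<'E'
from bench import ctrl
import cv2
o=ctrl.get_obs();print(o)
for n in("scene","top"):
    c=ctrl.camera(n);cv2.imwrite(f"pics/{n}0.png",c["img"][:,:,::-1]);print(n,c["K"],c["eye"],c["orientation"],[k for k in c])
E
```

```text
pics
{'time_s': 0.0, 'q': array([ 9.51693350e-01,  1.81542869e-01,  1.60798184e+00, -1.18909607e-05,
        1.35380155e+00, -2.06306686e-01]), 'dq': array([-5.02148769e-04,  5.11936705e-04, -1.06470821e-03,  1.00433461e-03,
        9.59699843e-06, -6.34306943e-04]), 'joint_efforts': array([ 3.94709687e-04, -4.44875157e+01, -3.51338625e+01, -3.05331068e-04,
        8.96448211e-03, -2.28276508e-05]), 'eef_pos': array([0.23034439, 0.52625548, 0.23039577]), 'eef_rot': array([-3.42345787e-04,  2.04934495e-01,  9.78775307e-01, -7.96350719e-04]), 'wrist_force': array([-0.33750856,  0.70610186, -0.14602164]), 'torque': array([-0.00592567, -0.04040459, -0.0221055 ]), 'opening': 0.9990770776342088}
scene [[479.60698903   0.         315.63866677]
 [  0.         479.60698903 243.59535747]
 [  0.           0.           1.        ]] [ 0.99911791 -0.13181368  0.8316622 ] [0.78951584 0.27722941 0.19046838 0.51335211] ['img', 'K', 'eye', 'orientation']
top [[522.70415499   0.         310.73749634]
 [  0.         522.70415499 246.32239515]
 [  0.           0.           1.        ]] [0.36926559 0.09511617 1.08691302] [-0.69687328 -0.03340951  0.02782168  0.71587526] ['img', 'K', 'eye', 'orientation']
```

View pics/scene0.png

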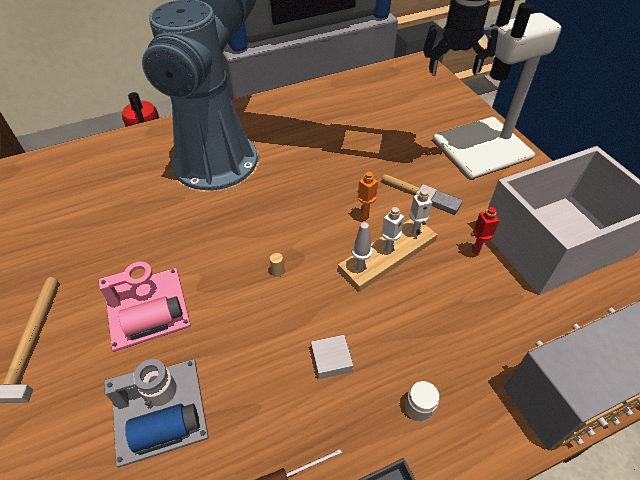

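View pics/top0.png

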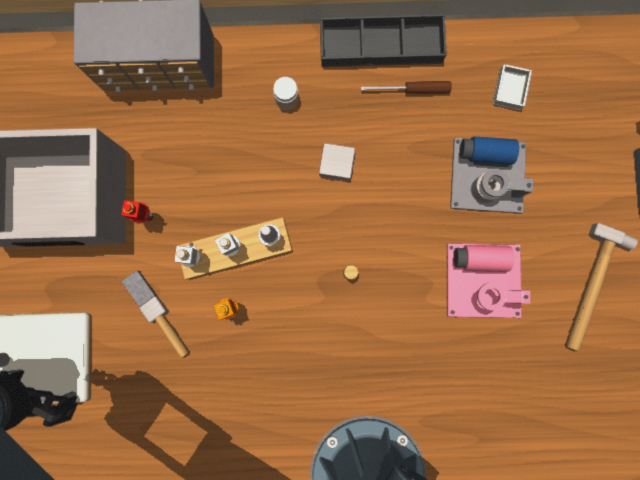

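The rack holds taper (top 269,235), a middle square-headed holder (228,244) and an end one (187,254). The grey drive is at (493,185). I'll zoom in to find the nib.

```bash
python3 - <<'E'
import cv2,numpy as np
s=cv2.imread("pics/scene0.png");t=cv2.imread("pics/top0.png")
z=lambda i,x,y,w,h,f:cv2.resize(i[y:y+h,x:x+w],None,fx=f,fy=f,interpolation=cv2.INTER_CUBIC)
cv2.imwrite("pics/z1.png",z(s,330,175,115,115,5))
cv2.imwrite("pics/z2.png",z(t,170,210,130,75,6))
cv2.imwrite("pics/z3.png",z(t,445,130,95,90,6))
cv2.imwrite("pics/z4.png",z(s,100,350,120,115,5))
E
```

```text
(no output)
```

View pics/z1.png

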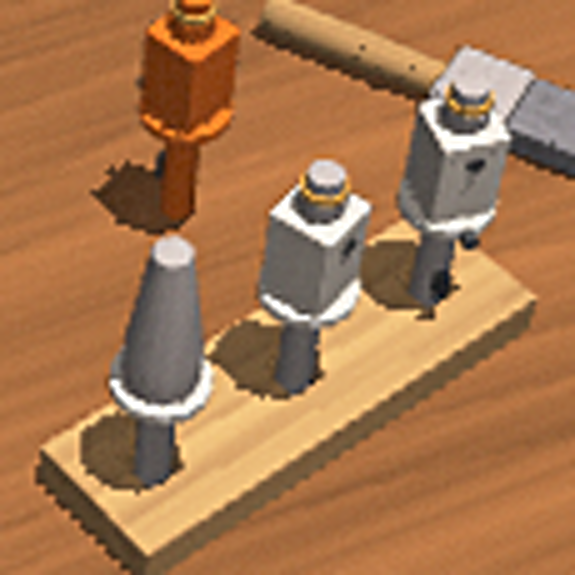

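View pics/z2.png

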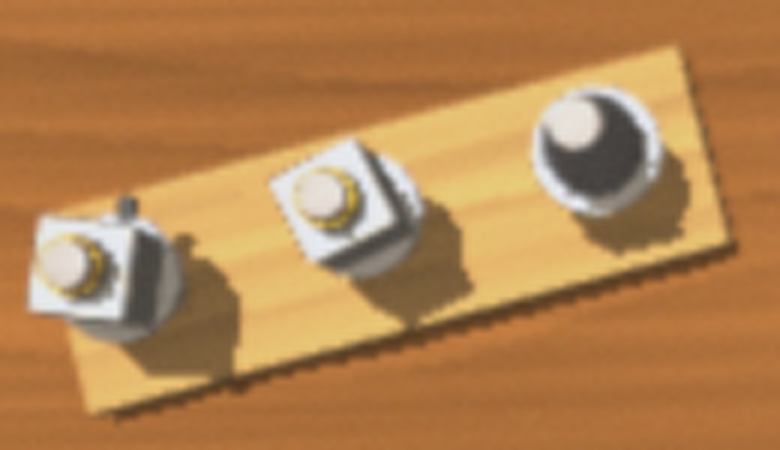

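View pics/z3.png

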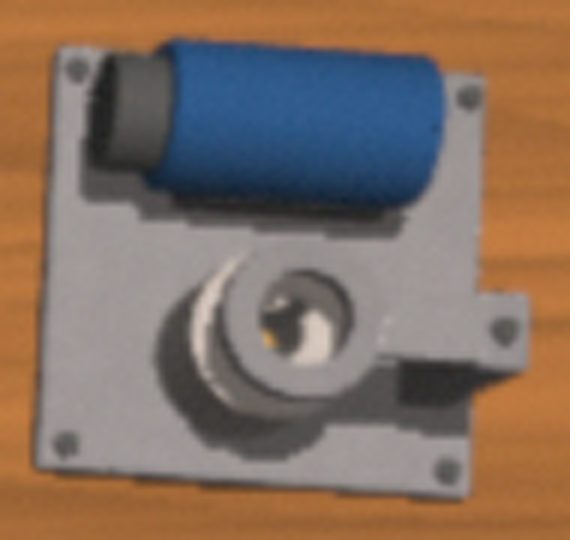

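View pics/z4.png

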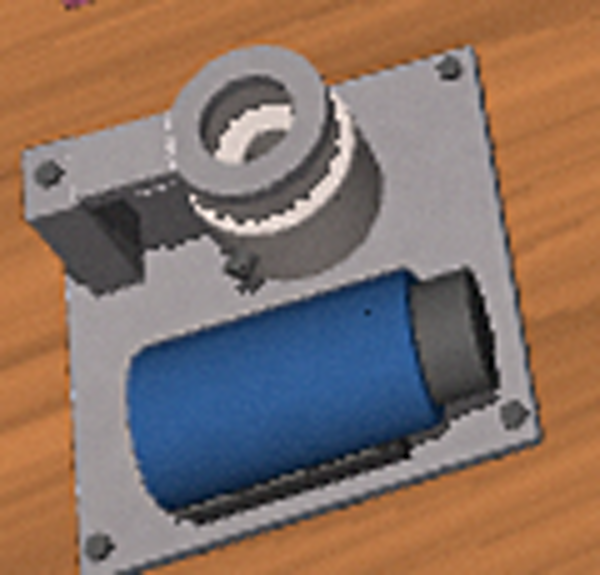

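```bash
cat > h.py <<'E'
import cv2,numpy as np
from scipy.spatial.transform import Rotation as R
CAM={}
def setcam(n,c): CAM[n]=(np.array(c["K"]),np.array(c["eye"]),R.from_quat(np.array(c["orientation"])[[1,2,3,0]]).as_matrix())
def ray(n,uv):
    K,e,M=CAM[n];d=np.linalg.inv(K)@np.array([uv[0],uv[1],1.]);d=M@(d*[1,-1,-1]);return e,d
def onz(n,uv,z):
    e,d=ray(n,uv);return e+d*(z-e[2])/d[2]
def proj(n,p):
    K,e,M=CAM[n];c=M.T@(np.array(p)-e)*[1,-1,-1];q=K@c;return q[:2]/q[2]
def tri(a,b):
    (e1,d1),(e2,d2)=ray("top",a),ray("scene",b)
    d1=d1/np.linalg.norm(d1);d2=d2/np.linalg.norm(d2)
    t=np.linalg.lstsq(np.c_[d1,-d2],e2-e1,rcond=None)[0];p,q=e1+t[0]*d1,e2+t[1]*d2
    return (p+q)/2,np.linalg.norm(p-q)
def zoom(i,x,y,w,h,f,g):
    o=cv2.resize(i[y:y+h,x:x+w],None,fx=f,fy=f,interpolation=cv2.INTER_CUBIC)
    for k in range(0,w,g):
        X=int((k+.5)*f);cv2.line(o,(X,0),(X,8),(0,0,255),1);cv2.putText(o,str(x+k),(X,18),0,.35,(0,0,255),1)
    for k in range(0,h,g):
        Y=int((k+.5)*f);cv2.line(o,(0,Y),(8,Y),(0,0,255),1);cv2.putText(o,str(y+k),(9,Y+4),0,.35,(0,0,255),1)
    return o
import os,pickle
if os.path.exists("cams.pkl"):
    for n,c in pickle.load(open("cams.pkl","rb")).items(): setcam(n,c)
E
python3 - <<'E'
from bench import ctrl
import pickle
D={n:{k:v for k,v in ctrl.camera(n).items() if k!="img"} for n in("top","scene")}
pickle.dump(D,open("cams.pkl","wb"))
from h import *
s=cv2.imread("pics/scene0.png");t=cv2.imread("pics/top0.png")
cv2.imwrite("pics/a1.png",zoom(t,170,232,40,40,14,5))
cv2.imwrite("pics/a2.png",zoom(s,403,183,40,60,10,5))
cv2.imwrite("pics/a3.png",zoom(t,470,165,50,42,14,5))
cv2.imwrite("pics/a4.png",zoom(s,125,352,60,56,10,5))
# overlay check of hypotheses
E
```

```text
(no output)
```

View pics/a1.png

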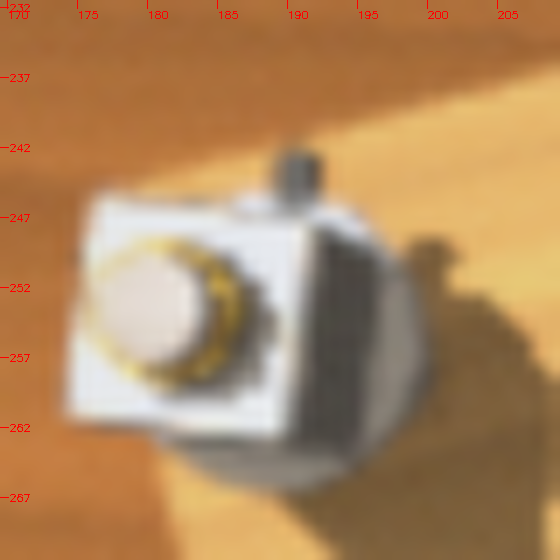

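View pics/a2.png

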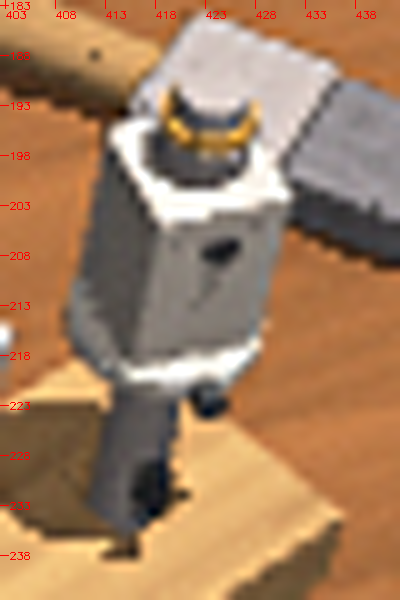

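View pics/a3.png

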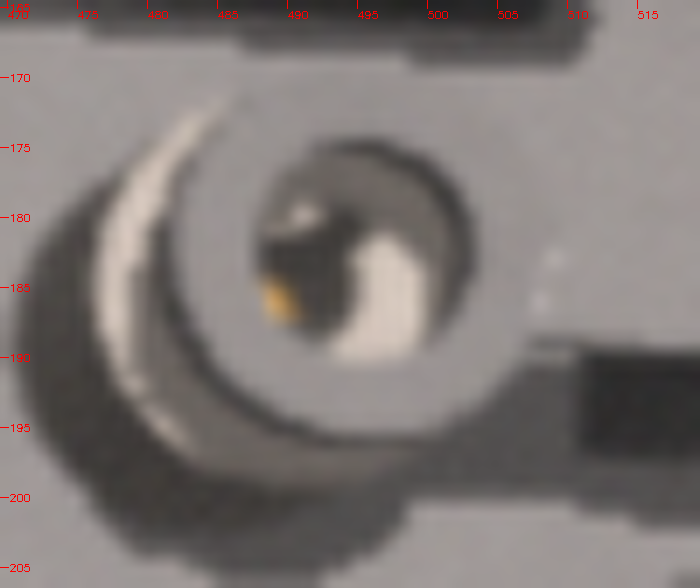

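View pics/a4.png

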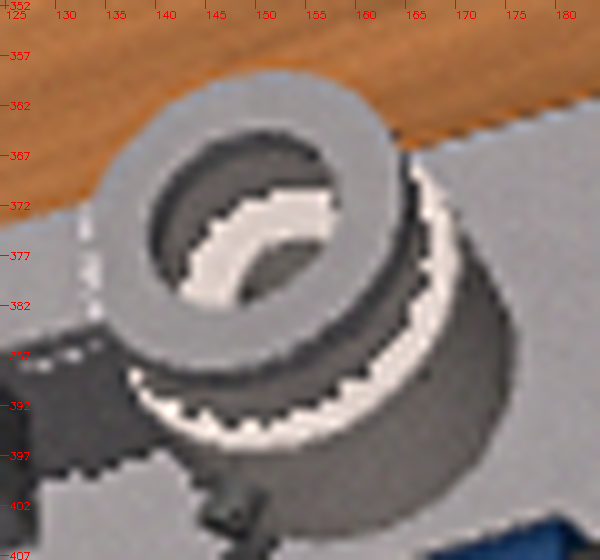

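```bash
python3 - <<'E'
from h import *
P=lambda n,uv,z:onz(n,uv,z)[:2]
c=[P("top",u,.126) for u in[(176.4,245.5),(191.4,247.4),(189.8,263),(174.5,261.5)]]
hc=np.mean(c,0);print("head top",hc,[np.linalg.norm(c[i]-c[i-1]).round(4) for i in range(4)])
for i,j in((3,0),(2,1)): d=c[j]-c[i];print("yaw",np.degrees(np.arctan2(d[1],d[0])))
for i,j in((1,0),(2,3)): d=c[j]-c[i];print("yaw",np.degrees(np.arctan2(d[1],d[0]))-90)
print("spig top",P("top",(179.4,253.4),.146), "scene spig", P("scene",(423.5,191.5),.146))
n=P("top",(190.2,244),.077);d=n-hc;print("nib",n,np.linalg.norm(d),np.degrees(np.arctan2(d[1],d[0])))
sc=[P("scene",u,.126) for u in[(413.3,195),(418.5,205.3),(431.5,201.5)]];print("scene corners",sc,"ctr",(sc[0]+sc[2])/2)
print("ring top",P("top",(495.2,182.3),.08),"outer",P("top",(495,182.5),.08))
q=[(x/6-.5+.083+445,y/6-.42+130) for x,y in((78,70),(470,97),(447,472),(65,445))]
w=[P("top",u,.01) for u in q]
for i,j in((1,0),(2,3)): d=w[j]-w[i];print("dyaw",np.degrees(np.arctan2(d[1],d[0]))-90,np.linalg.norm(d))
for i,j in((3,0),(2,1)): d=w[j]-w[i];print("dyaw",np.degrees(np.arctan2(d[1],d[0])))
q=[(x/5-.4+100,y/5-.4+350) for x,y in((48,174),(449,67),(514,412),(98,546))]
w=[P("scene",u,z) for u,z in zip(q,(.08,.01,.01,.01))];d=w[1]-w[2];print("scene dyaw",np.degrees(np.arctan2(-d[1],-d[0])));d=w[2]-w[3];print(np.degrees(np.arctan2(d[1],d[0]))-90)
print("ring scene", P("scene",(148.4,373.6),.08))
E
```

```text
head top [0.44438609 0.33780728] [np.float64(0.0298), np.float64(0.0281), np.float64(0.029), np.float64(0.0285)]
yaw -7.02053351802302
yaw -6.243659398740055
yaw -8.773464590609677
yaw -7.128864838518496
spig top [0.44470498 0.339315  ] scene spig [0.44568439 0.33550019]
nib [0.46799285 0.33609674] 0.02366865405705191 -4.144396002181899
scene corners [array([0.42962381, 0.32464929]), array([0.45934006, 0.31898463]), array([0.46106295, 0.34858744])] ctr [0.44534338 0.33661836]
ring top [ 0.57214552 -0.26063262] outer [ 0.57176177 -0.26022192]
dyaw -5.711943717434011 0.1366777454129934
dyaw -5.710204576484799 0.1318232282588798
dyaw -4.842090649691966
dyaw -6.935794892498496
scene dyaw -4.676855119913901
-5.648604487180819
ring scene [ 0.57208629 -0.26283583]
```

```bash
cat >> h.py <<'E'
def totool(dxyz,o):
    return R.from_quat(np.array(o["eef_rot"])[[1,2,3,0]]).as_matrix().T@np.array(dxyz)
def yaw(o):
    M=R.from_quat(np.array(o["eef_rot"])[[1,2,3,0]]).as_matrix();return np.degrees(np.arctan2(M[1,1],M[0,1])),M[:,2]
def st(o,g=None):
    print(round(o["time_s"],2),"pos",o["eef_pos"].round(4),"yaw",yaw(o)[0].round(2),"z",yaw(o)[1].round(4),"F",o["wrist_force"].round(1),"T",o["torque"].round(2),"op",round(o["opening"]*85.4,1),"q6",o["q"].round(2)[[0,5]])
    if g is not None: print("tool delta",totool(np.array(g)-o["eef_pos"],o).round(4))
E
python3 - <<'E'
from bench import ctrl
from h import *
st(ctrl.get_obs(),[.4447,.3372,.231])
E
```

```text
0.2 pos [0.2304 0.5264 0.2307] yaw 66.35 z [-7.e-04 -9.e-04 -1.e+00] F [-0.4  0.   0.4] T [0.   0.   0.02] op 85.3 q6 [ 0.95 -0.21]
tool delta [-0.2722 -0.0874 -0.0003]
```

apply_moves(
  plan=[
    {"translation": [-0.0454, -0.0146, 0], "angular": [0, 0, 0], "hand": 0.06},
    {"translation": [-0.0454, -0.0146, 0], "angular": [0, 0, 0], "hand": 0.06},
    {"translation": [-0.0454, -0.0146, 0], "angular": [0, 0, 0], "hand": 0.06},
    {"translation": [-0.0454, -0.0146, 0], "angular": [0, 0, 0], "hand": 0.06},
    {"translation": [-0.0454, -0.0146, 0], "angular": [0, 0, 0], "hand": 0.06},
    {"translation": [-0.0454, -0.0146, 0], "angular": [0, 0, 0], "hand": 0.06},
    {"translation": [0, 0, 0], "angular": [0, 0, 0.16], "hand": 0.06},
    {"translation": [0, 0, 0], "angular": [0, 0, 0.16], "hand": 0.06},
    {"translation": [0, 0, 0], "angular": [0, 0, 0.16], "hand": 0.06},
    {"translation": [0, 0, 0], "angular": [0, 0, 0.16], "hand": 0.06},
  ],
)

```text
time_s: 1.45
eef_pos: [0.445, 0.3371, 0.231]
eef_rot: [-0.0, 0.505, 0.863, -0.0]
wrist_force: [0.1, -0.0, 0.1]
opening: 0.704
```

apply_moves(
  plan=[
    {"translation": [0, 0, 0], "angular": [0, 0, 0.16], "hand": 0.06},
    {"translation": [0, 0, 0], "angular": [0, 0, 0.16], "hand": 0.06},
    {"translation": [0, 0, 0], "angular": [0, 0, 0.16], "hand": 0.06},
    {"translation": [0, 0, 0], "angular": [0, 0, 0.16], "hand": 0.06},
    {"translation": [0, 0, 0], "angular": [0, 0, 0], "hand": 0.06},
  ],
)

```text
time_s: 2.08
eef_pos: [0.4449, 0.3371, 0.2311]
eef_rot: [-0.0, 0.748, 0.663, -0.0]
wrist_force: [-0.4, -0.2, 0.2]
opening: 0.7
```

```bash
python3 - <<'E'
from bench import ctrl
from h import *
st(ctrl.get_obs(),[.4447,.3372,.231])
s=ctrl.camera("scene")["img"][:,:,::-1];t=ctrl.camera("top")["img"][:,:,::-1]
cv2.imwrite("pics/b1.png",np.hstack([zoom(s,360,130,100,120,4,10),zoom(t,140,200,100,120,4,10)]))
E
```

```text
2.08 pos [0.4449 0.3371 0.2311] yaw -6.91 z [-4.e-04 -2.e-04 -1.e+00] F [-0.4 -0.2  0.2] T [-0.    0.02 -0.02] op 59.8 q6 [0.44 0.56]
tool delta [ 0.     -0.0002  0.0001]
```

View pics/b1.png

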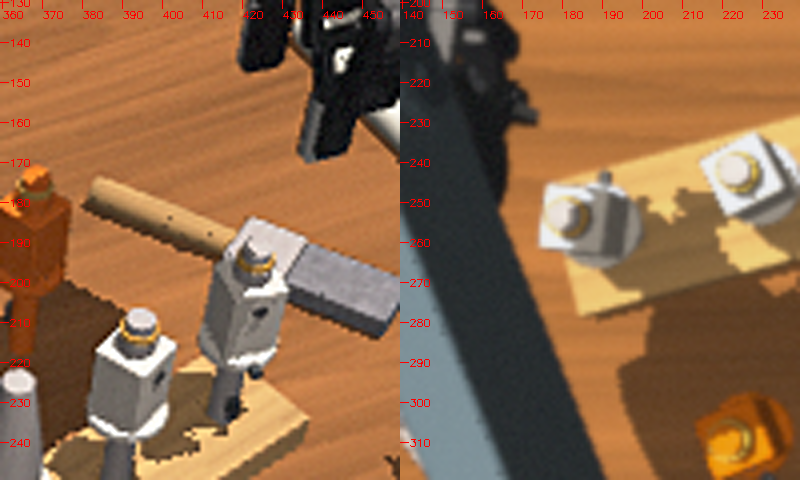

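apply_moves(
  plan=[
    {"translation": [0, 0, 0.04], "angular": [0, 0, 0], "hand": 0.06},
    {"translation": [0, 0, 0.04], "angular": [0, 0, 0], "hand": 0.06},
    {"translation": [0, 0, 0.03], "angular": [0, 0, 0], "hand": 0.06},
    {"translation": [0, 0, 0.02], "angular": [0, 0, 0], "hand": 0.06},
    {"translation": [0, 0, 0.017], "angular": [0, 0, 0], "hand": 0.06},
    {"translation": [0, 0, 0], "angular": [0, 0, 0], "hand": 0.06},
  ],
)

```text
time_s: 2.92
eef_pos: [0.4442, 0.3368, 0.083]
eef_rot: [-0.0, 0.749, 0.663, -0.001]
wrist_force: [0.5, 0.1, 0.4]
opening: 0.7
```

```bash
python3 - <<'E'
from bench import ctrl
from h import *
st(ctrl.get_obs(),[.4447,.3372,.084])
s=ctrl.camera("scene")["img"][:,:,::-1];t=ctrl.camera("top")["img"][:,:,::-1]
cv2.imwrite("pics/c1.png",np.hstack([zoom(s,370,150,80,100,5,10),zoom(t,140,210,80,100,5,10)]))
E
```

```text
2.92 pos [0.4442 0.3368 0.083 ] yaw -6.93 z [-0.0025 -0.0011 -1.    ] F [0.5 0.1 0.4] T [ 0.01 -0.01  0.01] op 59.8 q6 [0.44 0.56]
tool delta [ 0.0005  0.0005 -0.001 ]
```

View pics/c1.png

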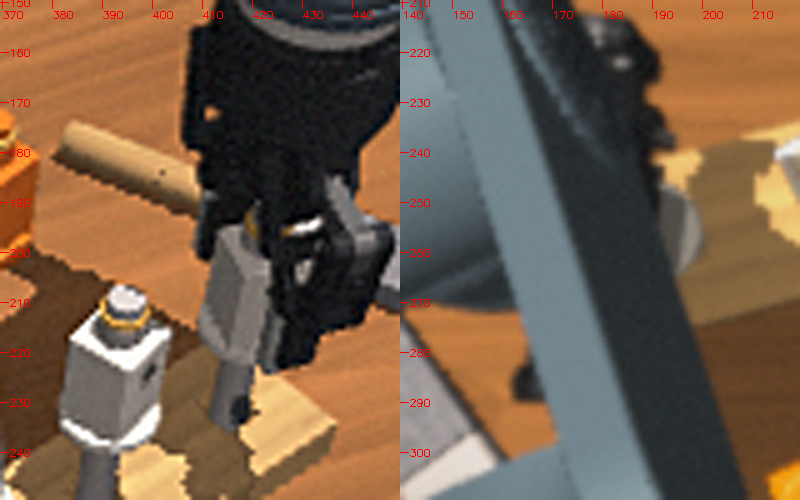

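The jaws straddle the head (scene ~ (425,205)), so I'll close them.

apply_moves(
  plan=[
    {"translation": [0, 0, 0], "angular": [0, 0, 0], "hand": 0.0},
    {"translation": [0, 0, 0], "angular": [0, 0, 0], "hand": 0.0},
    {"translation": [0, 0, 0], "angular": [0, 0, 0], "hand": 0.0},
    {"translation": [0, 0, 0], "angular": [0, 0, 0], "hand": 0.0},
    {"translation": [0, 0, 0], "angular": [0, 0, 0], "hand": 0.0},
    {"translation": [0, 0, 0], "angular": [0, 0, 0], "hand": 0.0},
  ],
)

```text
time_s: 3.78
eef_pos: [0.4456, 0.3375, 0.0854]
eef_rot: [0.0, 0.749, 0.663, 0.001]
wrist_force: [-1.7, 0.4, 6.0]
opening: 0.344
```

```bash
python3 - <<'E'
from bench import ctrl
from h import *
st(ctrl.get_obs())
s=ctrl.camera("scene")["img"][:,:,::-1]
cv2.imwrite("pics/d1.png",zoom(s,370,150,80,100,6,10))
E
```

```text
3.77 pos [0.4456 0.3375 0.0854] yaw -6.98 z [ 1.4e-03  7.0e-04 -1.0e+00] F [-1.7  0.4  6. ] T [-0.09  0.34  0.  ] op 29.4 q6 [0.44 0.56]
```

View pics/d1.png

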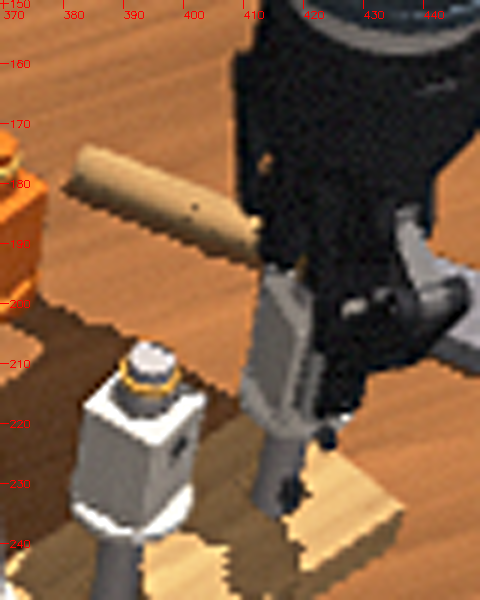

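apply_moves(
  plan=[
    {"translation": [0, 0, -0.01], "angular": [0, 0, 0], "hand": 0.0},
    {"translation": [0, 0, -0.02], "angular": [0, 0, 0], "hand": 0.0},
    {"translation": [0, 0, -0.04], "angular": [0, 0, 0], "hand": 0.0},
    {"translation": [0, 0, -0.04], "angular": [0, 0, 0], "hand": 0.0},
    {"translation": [0, 0, -0.04], "angular": [0, 0, 0], "hand": 0.0},
    {"translation": [0, 0, -0.035], "angular": [0, 0, 0], "hand": 0.0},
    {"translation": [0, 0, 0], "angular": [0, 0, 0], "hand": 0.0},
  ],
)

```text
time_s: 4.7
eef_pos: [0.4465, 0.3379, 0.2727]
eef_rot: [0.001, 0.749, 0.663, 0.003]
wrist_force: [-0.6, -0.3, -2.7]
opening: 0.344
```

```bash
python3 - <<'E'
from bench import ctrl
from h import *
st(ctrl.get_obs(),[.572,-.261,.270])
s=ctrl.camera("scene")["img"][:,:,::-1]
cv2.imwrite("pics/e1.png",zoom(s,340,50,140,200,3,10))
E
```

```text
4.7 pos [0.4465 0.3379 0.2727] yaw -6.99 z [ 0.0059  0.0027 -1.    ] F [-0.6 -0.3 -2.7] T [-0.06 -0.01  0.01] op 29.4 q6 [0.44 0.56]
tool delta [-0.5792  0.1974  0.0018]
```

View pics/e1.png

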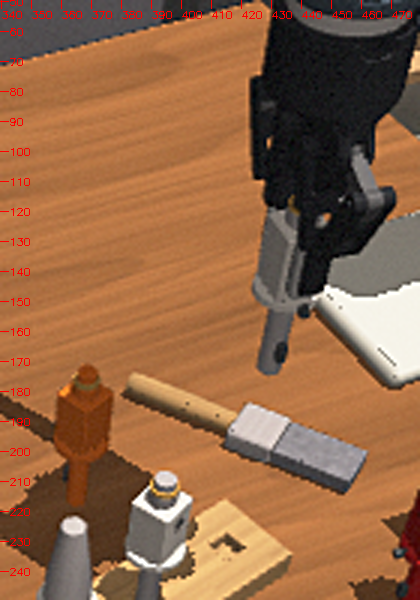

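apply_moves(
  plan=[
    {"translation": [-0.0414, 0.0141, 0], "angular": [0, 0, 0], "hand": 0.0},
    {"translation": [-0.0414, 0.0141, 0], "angular": [0, 0, 0], "hand": 0.0},
    {"translation": [-0.0414, 0.0141, 0], "angular": [0, 0, 0], "hand": 0.0},
    {"translation": [-0.0414, 0.0141, 0], "angular": [0, 0, 0], "hand": 0.0},
    {"translation": [-0.0414, 0.0141, 0], "angular": [0, 0, 0], "hand": 0.0},
    {"translation": [-0.0414, 0.0141, 0], "angular": [0, 0, 0], "hand": 0.0},
    {"translation": [-0.0414, 0.0141, 0], "angular": [0, 0, 0], "hand": 0.0},
    {"translation": [-0.0414, 0.0141, 0], "angular": [0, 0, 0], "hand": 0.0},
    {"translation": [-0.0414, 0.0141, 0], "angular": [0, 0, 0], "hand": 0.0},
  ],
)

```text
time_s: 5.88
eef_pos: [0.5245, -0.0491, 0.2667]
eef_rot: [-0.002, 0.749, 0.663, -0.001]
wrist_force: [0.1, -0.4, -1.8]
opening: 0.346
```

apply_moves(
  plan=[
    {"translation": [-0.0414, 0.0141, 0], "angular": [0, 0, 0], "hand": 0.0},
    {"translation": [-0.0414, 0.0141, 0], "angular": [0, 0, 0], "hand": 0.0},
    {"translation": [-0.0414, 0.0141, 0], "angular": [0, 0, 0], "hand": 0.0},
    {"translation": [-0.0414, 0.0141, 0], "angular": [0, 0, 0], "hand": 0.0},
    {"translation": [-0.0414, 0.0141, 0], "angular": [0, 0, -0.022], "hand": 0.0},
    {"translation": [0, 0, 0], "angular": [0, 0, 0], "hand": 0.0},
    {"translation": [0, 0, 0], "angular": [0, 0, 0], "hand": 0.0},
  ],
)

```text
time_s: 6.75
eef_pos: [0.5695, -0.2613, 0.2669]
eef_rot: [-0.002, 0.742, 0.671, -0.0]
wrist_force: [-0.3, -0.1, -2.2]
opening: 0.342
```

```bash
python3 - <<'E'
from bench import ctrl
from h import *
st(ctrl.get_obs(),[.572,-.261,.190])
E
```

```text
6.75 pos [ 0.5695 -0.2613  0.2669] yaw -5.76 z [-0.0032  0.0027 -1.    ] F [-0.3 -0.1 -2.2] T [ 0.04  0.01 -0.  ] op 29.2 q6 [-0.62 -0.52]
tool delta [0.0003 0.0028 0.0769]
```

apply_moves(
  plan=[
    {"translation": [0, 0.001, 0.03], "angular": [0, 0, 0], "hand": 0.0},
    {"translation": [0, 0.001, 0.03], "angular": [0, 0, 0], "hand": 0.0},
    {"translation": [0, 0, 0.012], "angular": [0, 0, 0], "hand": 0.0},
    {"translation": [0, 0, 0], "angular": [0, 0, 0], "hand": 0.0},
  ],
)

```text
time_s: 7.25
eef_pos: [0.5719, -0.2611, 0.1964]
eef_rot: [-0.001, 0.741, 0.671, -0.0]
wrist_force: [0.5, 0.2, -2.3]
opening: 0.343
```

```bash
python3 - <<'E'
from bench import ctrl
from h import *
st(ctrl.get_obs(),[.572,-.261,.190])
s=ctrl.camera("scene")["img"][:,:,::-1];t=ctrl.camera("top")["img"][:,:,::-1]
cv2.imwrite("pics/s2.png",s);cv2.imwrite("pics/t2.png",t)
cv2.imwrite("pics/f1.png",zoom(s,110,290,90,120,5,10))
cv2.imwrite("pics/f2.png",zoom(t,440,110,110,110,5,10))
E
```

```text
7.25 pos [ 0.5719 -0.2611  0.1964] yaw -5.68 z [-0.0018  0.0014 -1.    ] F [ 0.5  0.2 -2.3] T [-0.07  0.01  0.04] op 29.3 q6 [-0.62 -0.52]
tool delta [0.0001 0.0001 0.0064]
```

View pics/f1.png

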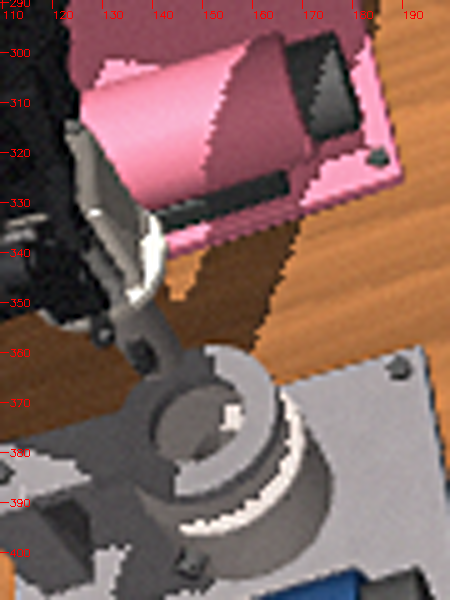

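View pics/f2.png

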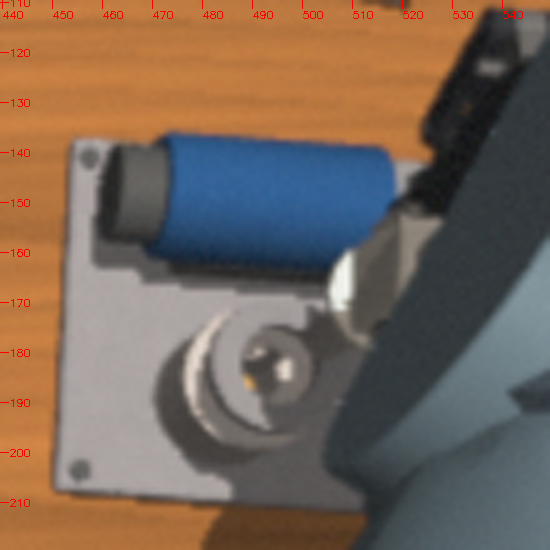

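```bash
python3 - <<'E'
from h import *
s=cv2.imread("pics/s2.png");t=cv2.imread("pics/t2.png")
def circ(im,n,c,r,z,col,f,x,y):
    a=np.linspace(0,2*np.pi,73);pts=np.array([(proj(n,(c[0]+r*np.cos(k),c[1]+r*np.sin(k),z))-[x,y]+.5)*f for k in a]).astype(int)
    cv2.polylines(im,[pts],True,col,1)
c=(.5721,-.261);h=(.572,-.261)
S0=cv2.imread("pics/scene0.png");T0=cv2.imread("pics/top0.png")
A=zoom(S0,115,330,80,80,5,10);circ(A,"scene",c,.0155,.08,(0,0,255),5,115,330);circ(A,"scene",c,.026,.08,(0,0,255),5,115,330)
C=zoom(s,115,330,80,80,5,10)
for z in(.120,.13,.184): circ(C,"scene",h,.008 if z<.18 else .021,z,(0,255,0),5,115,330)
B=zoom(T0,460,150,70,80,5,10);circ(B,"top",c,.0155,.08,(0,0,255),5,460,150);circ(B,"top",c,.026,.08,(0,0,255),5,460,150)
cv2.imwrite("pics/g1.png",cv2.resize(np.hstack([A,C]),None,fx=1,fy=1));cv2.imwrite("pics/g2.png",B)
E
```

```text
(no output)
```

View pics/g1.png

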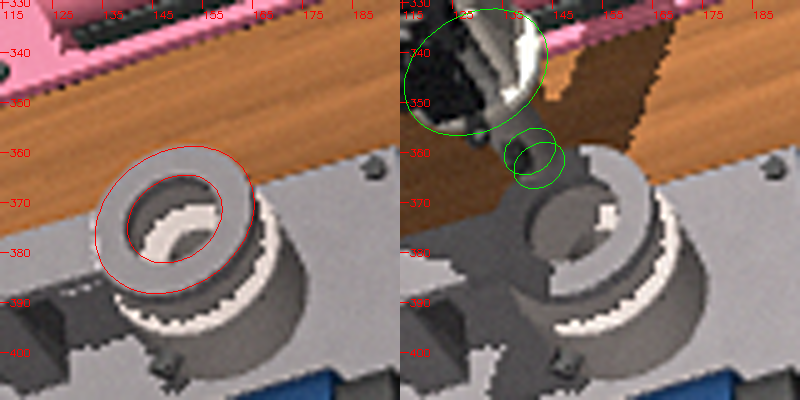

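View pics/g2.png

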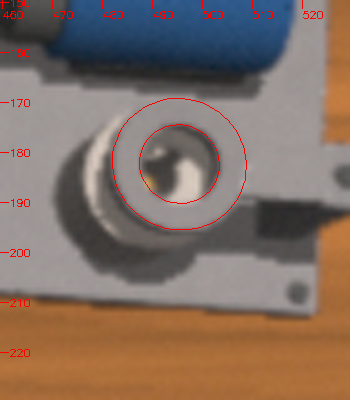

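Ring projection matches in both views, and the shank sits over the ring to within about 1 mm. I'll lower it through the ring.

apply_moves(
  plan=[
    {"translation": [0, 0, 0.02], "angular": [0, 0, 0], "hand": 0.0},
    {"translation": [0, 0, 0.02], "angular": [0, 0, 0], "hand": 0.0},
    {"translation": [0, 0, 0.016], "angular": [0, 0, 0], "hand": 0.0},
    {"translation": [0, 0, 0], "angular": [0, 0, 0], "hand": 0.0},
    {"translation": [0, 0, 0], "angular": [0, 0, 0], "hand": 0.0},
  ],
)

```text
time_s: 7.98
eef_pos: [0.5727, -0.2625, 0.1415]
eef_rot: [0.0, 0.742, 0.671, 0.0]
wrist_force: [0.5, 0.1, -2.0]
opening: 0.345
```

```bash
python3 - <<'E'
from bench import ctrl
from h import *
st(ctrl.get_obs(),[.572,-.261,.190])
s=ctrl.camera("scene")["img"][:,:,::-1]
cv2.imwrite("pics/i1.png",zoom(s,100,310,100,100,6,10))
E
```

```text
7.97 pos [ 0.5727 -0.2625  0.1415] yaw -5.73 z [ 3.e-04 -2.e-04 -1.e+00] F [ 0.5  0.1 -2. ] T [0.04 0.03 0.01] op 29.4 q6 [-0.62 -0.52]
tool delta [ 0.0014 -0.0008 -0.0485]
```

View pics/i1.png

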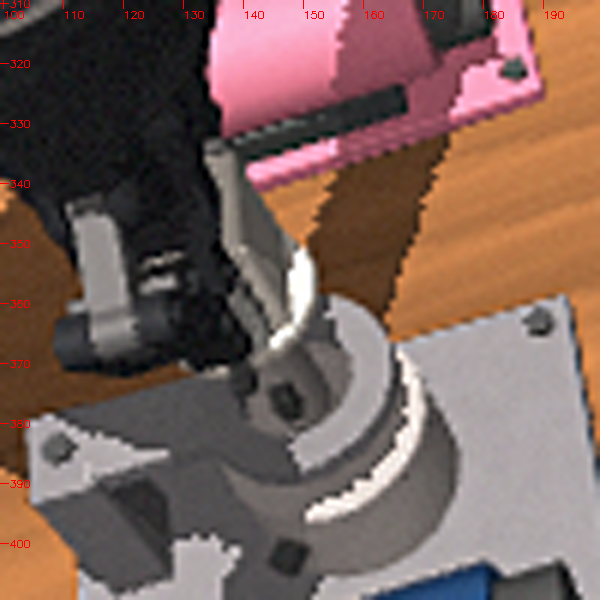

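apply_moves(
  plan=[
    {"translation": [0.0008, -0.0005, 0.005], "angular": [0, 0, 0], "hand": 0.0},
    {"translation": [0, 0, 0.005], "angular": [0, 0, 0], "hand": 0.0},
    {"translation": [0, 0, 0.005], "angular": [0, 0, 0], "hand": 0.0},
    {"translation": [0, 0, 0.005], "angular": [0, 0, 0], "hand": 0.0},
    {"translation": [0, 0, 0], "angular": [0, 0, 0], "hand": 0.0},
  ],
)

```text
time_s: 8.65
eef_pos: [0.5719, -0.2613, 0.1207]
eef_rot: [-0.0, 0.742, 0.671, -0.0]
wrist_force: [0.1, 0.9, -1.1]
opening: 0.345
```

```bash
python3 - <<'E'
from bench import ctrl
from h import *
st(ctrl.get_obs(),[.572,-.261,.120])
E
```

```text
8.65 pos [ 0.5719 -0.2613  0.1207] yaw -5.73 z [-5.e-04  4.e-04 -1.e+00] F [ 0.1  0.9 -1.1] T [-0.04 -0.06  0.01] op 29.4 q6 [-0.62 -0.52]
tool delta [0.0003 0.0001 0.0007]
```

apply_moves(
  plan=[
    {"translation": [0, 0, 0.004], "angular": [0, 0, 0], "hand": 0.0},
    {"translation": [0, 0, 0.004], "angular": [0, 0, 0], "hand": 0.0},
    {"translation": [0, 0, 0.003], "angular": [0, 0, 0], "hand": 0.0},
    {"translation": [0, 0, 0.003], "angular": [0, 0, 0], "hand": 0.0},
    {"translation": [0, 0, 0], "angular": [0, 0, 0], "hand": 0.0},
  ],
)

```text
time_s: 9.28
eef_pos: [0.5723, -0.2618, 0.1107]
eef_rot: [0.001, 0.741, 0.671, -0.0]
wrist_force: [-8.6, 4.9, 19.2]
opening: 0.343
```

```bash
python3 - <<'E'
from bench import ctrl
from h import *
st(ctrl.get_obs(),[.572,-.261,.120])
E
```

```text
9.28 pos [ 0.5723 -0.2618  0.1107] yaw -5.7 z [ 5.e-04 -1.e-03 -1.e+00] F [-8.6  4.9 19.2] T [ 1.    1.72 -0.01] op 29.3 q6 [-0.62 -0.52]
tool delta [ 0.0007 -0.0004 -0.0093]
```

```bash
python3 - <<'E'
from h import *
for z in (.02,.03,.04):
    for uv in((147.5,402.5),(150,401),(148,404)):
        p=onz("scene",uv,z)-[.5723,-.2615,0];print(z,uv,p.round(4)[:2],np.degrees(np.arctan2(p[1],p[0])).round(1),np.hypot(p[0],p[1]).round(4))
c=np.array([.5723,-.2615])
for yw in(-16,-11,-6,0,6): print(yw,[proj("scene",[*(c+r*np.array([np.cos(np.radians(yw)),np.sin(np.radians(yw))])),.031]).round(1) for r in(.028,.036)])
S0=cv2.imread("pics/scene0.png");cv2.imwrite("pics/k1.png",zoom(S0,130,380,40,40,14,5))
E
```

```text
0.02 (147.5, 402.5) [ 0.0183 -0.0237] -52.3 0.0299
0.02 (150, 401) [ 0.0174 -0.0192] -47.7 0.0259
0.02 (148, 404) [ 0.0213 -0.0234] -47.7 0.0317
0.03 (147.5, 402.5) [ 0.0233 -0.0218] -43.0 0.0319
0.03 (150, 401) [ 0.0225 -0.0173] -37.6 0.0284
0.03 (148, 404) [ 0.0263 -0.0215] -39.3 0.034
0.04 (147.5, 402.5) [ 0.0284 -0.0199] -35.0 0.0347
0.04 (150, 401) [ 0.0275 -0.0155] -29.4 0.0316
0.04 (148, 404) [ 0.0313 -0.0196] -32.1 0.037
-16 [array([156. , 400.9]), array([155.6, 405.4])]
-11 [array([157.4, 400.6]), array([157.5, 405.1])]
-6 [array([158.9, 400.2]), array([159.4, 404.6])]
0 [array([160.6, 399.6]), array([161.6, 403.8])]
6 [array([162.3, 398.9]), array([163.8, 402.9])]
```

View pics/k1.png

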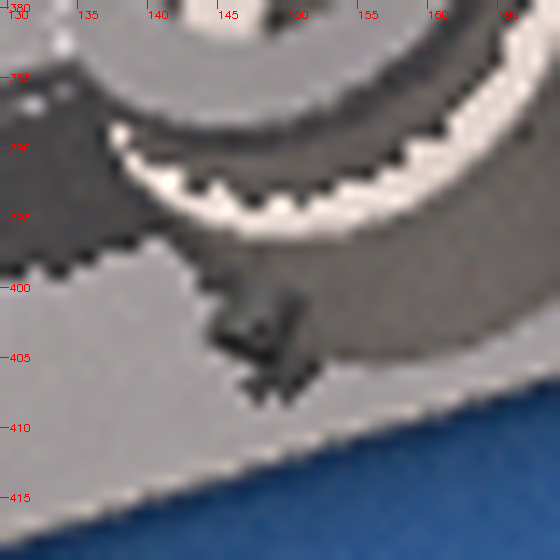

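The clamp screw (scene ~ (148,402)) is well away from the plate's +x direction. The hub is turned relative to its base plate, by roughly -30 to -45°. I'll enhance the early top views to look for the keyway itself.

```bash
python3 - <<'E'
from h import *
c=np.array([.5721,-.2612])
out=[]
for f in("top0","t2"):
    T=cv2.imread(f"pics/{f}.png")
    o=zoom(T,483,170,25,25,16,5);o=np.clip((np.power(o/255.,.6))*255*1.1-60,0,255).astype(np.uint8)
    q=o.copy()
    a=np.linspace(0,2*np.pi,73)
    for r,z,col in((.009,.052,(0,0,255)),(.0155,.08,(0,255,0)),(.0155,.072,(0,255,255))):
        pts=np.array([(proj("top",(c[0]+r*np.cos(k),c[1]+r*np.sin(k),z))-[483,170]+.5)*16 for k in a]).astype(int);cv2.polylines(q,[pts],True,col,1)
    for yw in(-30,-40,-50):
        y=np.radians(yw);u=np.array([np.cos(y),np.sin(y)]);p=proj("top",[*(c+.014*u),.052]);cv2.circle(q,tuple(((p-[483,170]+.5)*16).astype(int)),3,(255,0,0),-1)
    out.append(np.hstack([o,q]))
    cv2.imwrite(f"pics/l_{f}.png",out[-1])
S=cv2.imread("pics/scene0.png");o=zoom(S,135,360,28,28,16,5);q=o.copy()
for r,z,col in((.009,.052,(0,0,255)),(.0155,.08,(0,255,0)),(.028,.052,(0,255,255))):
    pts=np.array([(proj("scene",(.5723+r*np.cos(k),-.2618+r*np.sin(k),z))-[135,360]+.5)*16 for k in a]).astype(int);cv2.polylines(q,[pts],True,col,1)
cv2.imwrite("pics/l_s.png",cv2.resize(np.hstack([o,q]),(800,400)))
E
```

```text
(no output)
```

View pics/l_top0.png

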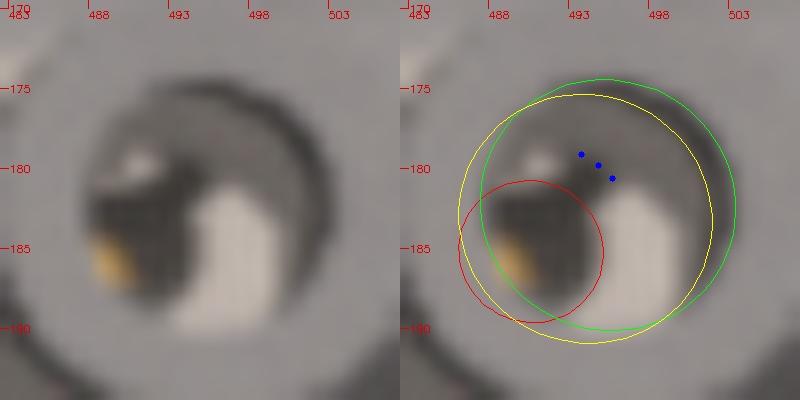

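View pics/l_t2.png

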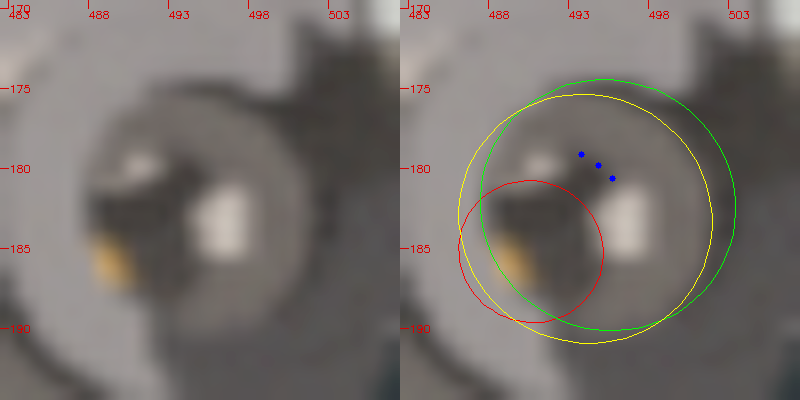

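View pics/l_s.png

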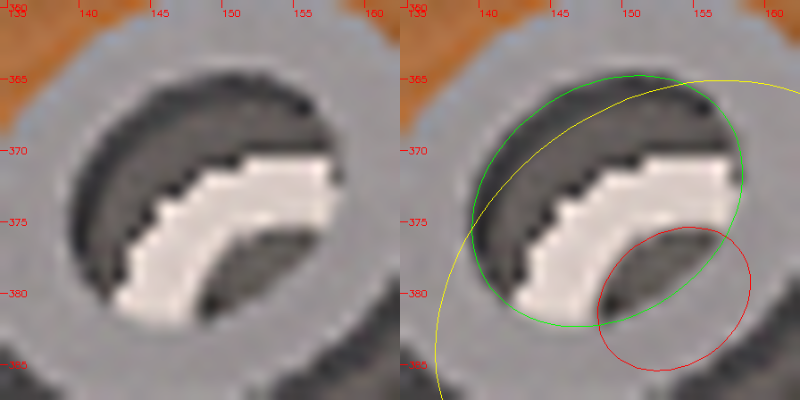

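The top view shows the keyway slot clearly, centred at about (494.2,179.8) from a bore centre at (490.6,185.2). That puts it at about -35° yaw, where the screw also points. I'll lift off, turn and try again.

apply_moves(
  plan=[
    {"translation": [0, 0, -0.007], "angular": [0, 0, 0], "hand": 0.0},
    {"translation": [0, 0, 0], "angular": [0, 0, 0.128], "hand": 0.0},
    {"translation": [0, 0, 0], "angular": [0, 0, 0.128], "hand": 0.0},
    {"translation": [0, 0, 0], "angular": [0, 0, 0.128], "hand": 0.0},
    {"translation": [0, 0, 0], "angular": [0, 0, 0.127], "hand": 0.0},
    {"translation": [0, 0, 0], "angular": [0, 0, 0], "hand": 0.0},
  ],
)

```text
time_s: 10.02
eef_pos: [0.572, -0.2615, 0.114]
eef_rot: [-0.0, 0.887, 0.462, 0.0]
wrist_force: [0.9, 0.5, -3.2]
opening: 0.343
```

```bash
python3 - <<'E'
from bench import ctrl
from h import *
st(ctrl.get_obs(),[.5721,-.2613,.108])
E
```

```text
10.03 pos [ 0.572  -0.2615  0.114 ] yaw -34.95 z [-0.e+00  1.e-04 -1.e+00] F [ 0.9  0.5 -3.2] T [-0.05 -0.09  0.03] op 29.3 q6 [-0.62 -0.01]
tool delta [ 0.0002 -0.      0.006 ]
```

Free, with no side forces. Now pressing down gently.

apply_moves(
  plan=[
    {"translation": [0, 0, 0.003], "angular": [0, 0, 0], "hand": 0.0},
    {"translation": [0, 0, 0.003], "angular": [0, 0, 0], "hand": 0.0},
    {"translation": [0, 0, 0.002], "angular": [0, 0, 0], "hand": 0.0},
    {"translation": [0, 0, 0], "angular": [0, 0, 0], "hand": 0.0},
  ],
)

```text
time_s: 10.52
eef_pos: [0.572, -0.2615, 0.106]
eef_rot: [-0.0, 0.887, 0.462, -0.0]
wrist_force: [0.2, -0.5, -2.2]
opening: 0.347
```

```bash
python3 - <<'E'
from bench import ctrl
from h import *
st(ctrl.get_obs(),[.5721,-.2613,.108])
E
```

```text
10.53 pos [ 0.572  -0.2615  0.106 ] yaw -34.99 z [-1.e-04  0.e+00 -1.e+00] F [ 0.2 -0.5 -2.2] T [-0.1  -0.09  0.02] op 29.6 q6 [-0.62 -0.01]
tool delta [ 0.0002 -0.     -0.002 ]
```

The key has gone into the keyway: below the stop height with no force. I'll push it home.

apply_moves(
  plan=[
    {"translation": [0, 0, 0.004], "angular": [0, 0, 0], "hand": 0.0},
    {"translation": [0, 0, 0.004], "angular": [0, 0, 0], "hand": 0.0},
    {"translation": [0, 0, 0.004], "angular": [0, 0, 0], "hand": 0.0},
    {"translation": [0, 0, 0.003], "angular": [0, 0, 0], "hand": 0.0},
    {"translation": [0, 0, 0.002], "angular": [0, 0, 0], "hand": 0.0},
    {"translation": [0, 0, 0], "angular": [0, 0, 0], "hand": 0.0},
  ],
)

```text
time_s: 11.28
eef_pos: [0.5724, -0.2617, 0.0917]
eef_rot: [0.0, 0.887, 0.462, 0.0]
wrist_force: [-4.8, 2.6, 14.1]
opening: 0.348
```

```bash
python3 - <<'E'
from bench import ctrl
from h import *
st(ctrl.get_obs(),[.5721,-.2613,.0917])
E
```

```text
11.28 pos [ 0.5724 -0.2617  0.0917] yaw -34.99 z [ 7.e-04 -8.e-04 -1.e+00] F [-4.8  2.6 14.1] T [ 0.65  1.07 -0.02] op 29.7 q6 [-0.62 -0.01]
tool delta [ 0.0002 -0.0005 -0.    ]
```

apply_moves(
  plan=[
    {"translation": [0, 0, 0.0015], "angular": [0, 0, 0], "hand": 0.0},
    {"translation": [0, 0, 0.0015], "angular": [0, 0, 0], "hand": 0.0},
    {"translation": [0, 0, 0], "angular": [0, 0, 0], "hand": 0.0},
    {"translation": [0, 0, 0], "angular": [0, 0, 0], "hand": 0.0},
  ],
)

```text
time_s: 11.78
eef_pos: [0.5724, -0.2618, 0.0915]
eef_rot: [0.001, 0.887, 0.462, -0.0]
wrist_force: [-13.3, 6.5, 31.3]
opening: 0.346
```

```bash
python3 - <<'E'
from bench import ctrl
from h import *
st(ctrl.get_obs(),[.5721,-.2613,.0917])
s=ctrl.camera("scene")["img"][:,:,::-1];cv2.imwrite("pics/m1.png",zoom(s,95,310,100,100,6,10))
cv2.imwrite("pics/m2.png",s)
st(ctrl.get_obs())
E
```

```text
11.78 pos [ 0.5724 -0.2618  0.0915] yaw -34.97 z [ 5.0e-04 -1.1e-03 -1.0e+00] F [-13.3   6.5  31.3] T [ 1.5   2.45 -0.  ] op 29.5 q6 [-0.62 -0.01]
tool delta [ 0.0002 -0.0006 -0.0002]
11.82 pos [ 0.5724 -0.2618  0.0915] yaw -34.97 z [ 6.0e-04 -1.1e-03 -1.0e+00] F [-12.7   7.3  32. ] T [1.49 2.47 0.01] op 29.4 q6 [-0.62 -0.01]
```

View pics/m1.png

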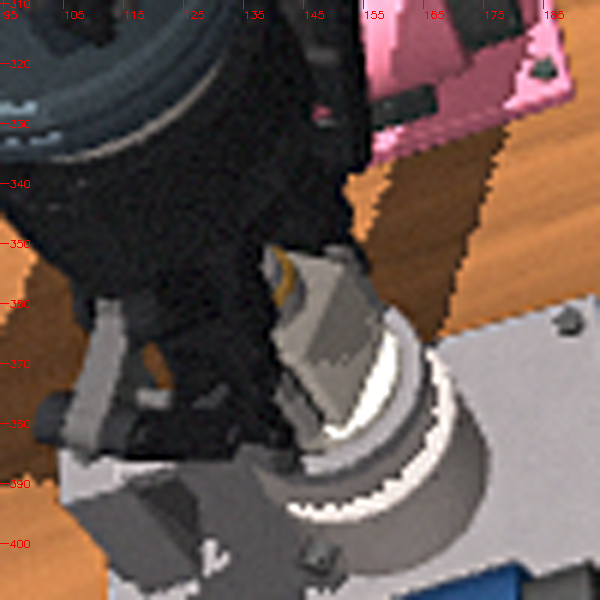

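View pics/m2.png

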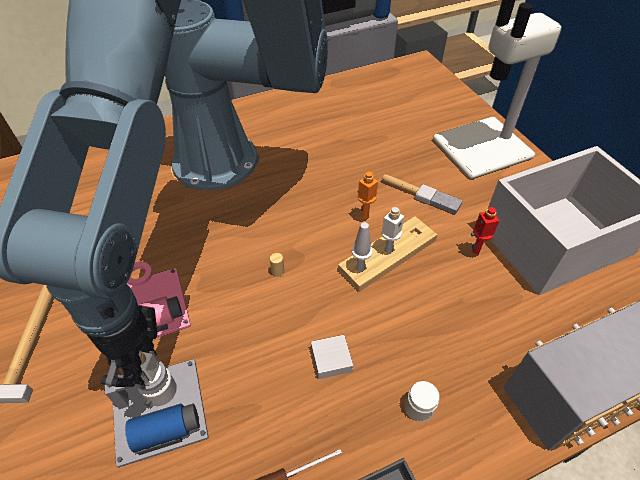

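The collar lies on the ring (scene ~ (158,372)–(150,382)). Force doubled with only 0.2 mm of travel, so this is a hard stop. The other two holders stand in place. I'll ease off slightly and check stability.

apply_moves(
  plan=[
    {"translation": [0, 0, -0.0008], "angular": [0, 0, 0], "hand": 0.0},
    {"translation": [0, 0, 0], "angular": [0, 0, 0], "hand": 0.0},
    {"translation": [0, 0, 0], "angular": [0, 0, 0], "hand": 0.0},
    {"translation": [0, 0, 0], "angular": [0, 0, 0], "hand": 0.0},
    {"translation": [0, 0, 0], "angular": [0, 0, 0], "hand": 0.0},
    {"translation": [0, 0, 0], "angular": [0, 0, 0], "hand": 0.0},
  ],
)

```text
time_s: 12.58
eef_pos: [0.5724, -0.2618, 0.0915]
eef_rot: [0.001, 0.887, 0.462, -0.0]
wrist_force: [-10.9, 5.7, 27.6]
opening: 0.34
```

```bash
python3 - <<'E'
from bench import ctrl
from h import *
st(ctrl.get_obs())
E
```

```text
12.57 pos [ 0.5724 -0.2618  0.0915] yaw -34.97 z [ 5.e-04 -1.e-03 -1.e+00] F [-10.9   5.7  27.6] T [1.27 2.12 0.01] op 29.0 q6 [-0.62 -0.01]
```

Position and grip are stable, so I'm handing in.

```bash
python3 - <<'E'
from bench import ctrl
from h import *
print(ctrl.hand_in());st(ctrl.get_obs())
E
```

```text
the job is handed in; nothing more can be done
None
the job is handed in; nothing more can be done
```

The keyed holder is home in the rotary drive, still gripped and held pressed against the ejector spring. The job is handed in after 12.6 s on the robot's clock, and no verdict came back.

- **First try at the hub:** I took the holder from the +y end cup and lowered it through the steady ring. The first press stopped with the key on the hub's top face at about 19 N, because I had taken the hub's direction from its base plate.
- **Correction:** The pictures showed the keyway and clamp screw at about -35° instead. I lifted off, turned the holder to that angle, and the key slipped in with no force.
- **Last checks:**
  - The tool height puts the foot about 6 mm above the hub's origin, which is fully home.
  - Pushing on from there raised the force from 14 N to about 31 N over only 0.2 mm of travel, so the collar is hard down on the ring. I eased off slightly, and at the end the upward force was about 28 N with the tool steady.
  - Tool tilt is about 0.001 rad, and the jaws are on the head at 29 mm.
  - The last picture shows the collar on the ring and the other two holders standing in the rack.
- **Not confirmed directly:** I could not read the ejector travel or the finger contact force, so those rest on the tool height and the grip. About 12 N of side force remained while pressed.

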